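Bring the nut under the focal gauge and hold the loupe over it

TASK

Turn the indexing turntable, which has a knob at its centre, one stop, in the direction that brings the hexagon nut to the viewing station beside the gauge pointer, and let it rest at that stop. Then take the loupe off its stand and hold it level over the nut, the lens centred above it and at the height marked by the gauge pointer, resting on nothing; finish while still holding it there. Leave the pointer at its setting, the samples in their nests and everything else on the table where it is.

Things in the scene. Friction and masses are not known exactly. Their poses are not given: they have to be found in the camera images.
- turntable: Fixed grey base 200 mm across, on the left or right; on it a dark steel disc 190 mm across, top 36 mm above the table, six nests (36 mm square between steel tabs 5 mm high) 65 mm from the centre, every 60 degrees. Origin on the disc's axis at table height; -x points to the viewing station. Gauge post (10 mm thick, 205 mm tall) at x = -75, y = 120 mm. Includes disc, knob, pointer
- rotor (a joint): Angle of disc and knob about the vertical (rad), 0 at the start, positive anticlockwise from above, range -1.3 to 1.3. Spring-like stops every 60 degrees (0, +1.047, -1.047): about 0.13 N m turns it over the hump half-way, then it pulls itself to the next stop and rests there
- knob_grip (a point): Where to grip the disc's centre knob, 85 mm above the table. The knob is a black upright bar 46 mm long, 14 mm thick, from 66 to 96 mm above the table, on a 22 mm round stem; its length lies along this point's x axis (the turntable's x axis at the start) and turns with the disc
- hub (a point): Centre of the disc's top face, 36 mm above the table
- view (a point): Viewing station: the nest place that stops at the turntable's -x side, 65 mm from the axis; the point is on the disc's top face (36 mm above the table). Marked by a dark steel tab on the base's rim and by the gauge pointer beside it
- pointer_tip (a point): Tip of the brass gauge pointer beside the viewing station: a level bar 4 mm thick, 7 mm wide, running from this tip 55 mm along the turntable's +y to a collar on the gauge post. Tip at x = -75, y = 65 mm in the turntable's frame. Its mid-height (this point) marks the focal height, 120 to 170 mm above the table, different each time; held by friction
- nut_center (a point): Centre (half-way up) of the hexagon steel nut, 30 mm across flats, 18 mm tall, with an 18 mm through hole. Loose in its nest, one stop from the viewing station on either side (x = -32.5, y = +56 or -56 mm in the turntable's frame); rides along with the disc, may shift 3 mm in its nest
- puck_center (a point): Centre (half-way up) of a plain round steel sample, 32 mm across, 18 mm tall, loose in a nest one stop from the viewing station, on the side where the nut is not
- block_center (a point): Centre (half-way up) of a plain square steel sample, 26 mm by 26 mm by 18 mm tall, loose in the nest that is at the viewing station at the start
- stand: Loupe stand, dark wood, fixed, on the side where the turntable is not: plate 185 x 70 x 8 mm; a rest under the lens (44 x 50 mm, top 41 mm up) and one under the handle's end (16 x 30 mm, top 38 mm up), open between them. Origin at table height right below the gripping place (within 3 mm); x axis from handle to lens
- loupe_grip (a point): Gripping place of the loupe: middle of its handle's section, 80 mm from the lens centre, 45 mm above the table at the start. The handle is a straight black bar 16 mm wide, 14 mm high, from 36 to 134 mm behind the lens centre. x axis along the handle towards the lens, z up. About 110 g, loose on its stand
- lens (a point): Centre of the loupe's round lens (mid-height of its rim): rim 69 mm across outside, 8 mm thick; 80 mm along +x from loupe_grip, at the same height as the handle's middle. z is the lens axis
- mouse: Bystander: black computer mouse, 100 x 58 x 34 mm, origin under its centre
- slide_box: Bystander: white slide box, 87 x 62 x 40 mm, origin under its centre
- jar: Bystander: small glass jar, 40 mm across, 60 mm tall, origin under its centre
- coupling: Bystander: aluminium coupling ring, 52 mm across, 28 mm tall, origin under its centre
- brush: Bystander: brush 150 mm long lying along its x axis, origin under its middle
- tin: Bystander: flat round aluminium tin, 66 mm across, 28 mm tall, origin under its centre
Mind the look-alikes: they are no part of the job. What is shaped like the part that bears loupe_grip but blue or orange is not meant. There is more than one size of the stand; the one meant has the size given above.

How it is judged:
By the outcome, as a careful person would: the job done as asked, in the order asked, and still so for the second after the job is handed in, while the arm keeps its last pose, push and grip.
It also fails if it takes over 58 s, if anything falls off the work surface, if the arm or the gripper's body presses on something with over 40 N, if the wrist force passes 120 N, or if a joint passes its speed limit or range.

ROBOT

A 6-joint arm with a two-finger parallel gripper is mounted at the origin on the work surface. World frame = base frame: x ahead of the robot, y to its left, z up, the work surface at z = 0. Lengths are in m, angles in degrees, forces in N, time in s.
With the tool pointing down it reaches from about 0.35 to 0.85 m from the base axis. Payload 8.1 kg.
Tool frame: the origin (TCP) lies midway between the tips of the shut fingers; the grasp point (between the pads) lies 19 mm behind it (r.grip_point_offset is the distance from the TCP to the grasp point, in m); z points along the fingers, y is the line along which they close (so a half turn about z gives the same grasp; the last joint's range is limited). The gripper opens to 93 mm and grips with 3 to 60 N. Pads are 15 mm wide; open, the fingers measure 128 mm over their backs; the gripper's body (75 mm by 188 mm) begins 65 mm behind the grasp point.
Start: joints at [-81.211, 7.471, 85.268, -0, 87.261, -4.893], TCP at [0.142, -0.583, 0.219] pointing down, gripper open.
Joint ranges: [-169.43, 169.43], [-51.17, 129.36], [1.28, 143.12], [-76.62, 256.62], [0, 156.53], [-152.29, 152.29]. Speed limits (degrees/s): [136.94, 136.94, 159.86, 180, 180, 180].

INTERFACE

Orientations are given as a 3x3 rotation matrix whose columns are the frame's x, y, z axes.
In Python, from rig import r gives the robot as it stands.
- The arm moves only by the shell command python3 -m jog 'ROWS' [FORCE]. ROWS is JSON, a list of rows, each an object of numbers: "tx", "ty", "tz": the shift along the tool's x, y, z in m; "turn": the turn about the tool's z in rad; "hand": the finger opening in m, from 0 to 0.093. In form: [{"tx": .., "ty": .., "tz": .., "turn": .., "hand": ..}, ...]. A call has 1 to 8 rows; each row shifts and turns the commanded pose from where the row before left it, along the tool's axes as they then stand; what a row does not reach is not made up. A row lasts 1/10 s, in which the tool goes at most 50 mm and 8.59 degrees, less where a joint would pass 70% of its speed; a pose out of reach is approached as far as the arm can. A call is refused whole if a number of a shift passes 0.05 or a number of a turn 0.15, either way. A call with a gripper value outside its range is refused whole. The fingers move at their own pace and stop on an object; FORCE is the grip in N (left out, the last holds). Time passes only in rows, so rows that do not move let the fingers close. It gives the time, the measured TCP pose, the force, the opening and the grip force at its end, in the units of the state.
- r.state(): the state, without advancing time (a new reading comes with each control period).
- r.grab_frame(name): name is "scene" or "side" or "wrist"; returns a dict with "pixels" (420x560x3 uint8, blue, green, red), "z_map" (420x560 float32, m along the optical axis (not along the pixel's ray), 0 where there is no reading), "camera_matrix" (3x3 intrinsics, pixels), "k1" (the pictures are not rectified: a ray, as slopes to the right and down, at radius r is drawn at 1 + k1 r^2 times it, then the intrinsics apply), "rvec" (rotation vector, rad) and "tvec" (3), from world to camera coordinates, as OpenCV has them. Camera axes: x right, y down, z forward; pixel columns grow to the right and rows downward; lengths in m; the calibration is good to about 2 mm. A picture is of the moment at which its call begins.
- r.finish_job(): hands the job in; it is judged then, once.
The state is a dict: "t": time; "qpos": joint angles; "dq": joint speeds; "effort": joint torques, N m; "tcp_pos": TCP position; "ee_rot": TCP orientation; "wrist_force": force on the tool from outside, world axes, zero at the start; "wrist_torque": the same for the moment, N m; "gripper_width": opening from 0.0 (shut) to 1.0 (fully open); "gripper_force": force on a finger pad.
Only numpy, scipy, OpenCV 4.12 (cv2) and the standard library are available. Lean on these libraries where they do the work, as an engineer would, in place of code of your own. Each camera call takes 0.05 s, during which the arm holds its last target. There are 200 camera calls.

## Working session

There is one attempt and no reset: what is moved stays moved. The work goes in short steps, Python scripts to look and compute and a shell command to move; the robot and the scene stay as the last step left them, time stands still between calls to the robot, and variables do not carry over. Pictures are saved under pics/ and viewed, at most 10 in all, crops included, and the job is handed in when it is done.

```bash
mkdir -p pics; cat > h.py <<'E'
import numpy as np, cv2
from rig import r
def grab(n):
    f=r.grab_frame(n); np.savez('/tmp/%s.npz'%n,**f); return f
def load(n): return dict(np.load('/tmp/%s.npz'%n))
def xyz(f):
    """world xyz map"""
    K=f['camera_matrix'];k=float(f['k1']);h,w=f['z_map'].shape
    u,v=np.meshgrid(np.arange(w),np.arange(h))
    p=cv2.undistortPoints(np.stack([u,v],-1).reshape(-1,1,2).astype(float),K,np.array([k,0,0,0,0.])).reshape(h,w,2)
    z=f['z_map']; P=np.dstack([p[...,0]*z,p[...,1]*z,z])
    R=cv2.Rodrigues(f['rvec'])[0]; W=(P-f['tvec'].ravel())@R
    W[z==0]=np.nan; return W
def proj(f,X):
    return cv2.projectPoints(np.array(X,float).reshape(-1,1,3),f['rvec'],f['tvec'],f['camera_matrix'],np.array([float(f['k1']),0,0,0,0.]))[0].reshape(-1,2)
E
python3 - <<'E'
from h import *
a=grab('scene');b=grab('side');grab('wrist')
for n in('scene','side','wrist'):cv2.imwrite('pics/%s0.png'%n,load(n)['pixels'])
s=r.state();print(s['t'],s['tcp_pos'],s['ee_rot'])
for f in(a,b):
  R=cv2.Rodrigues(f['rvec'])[0];print(-R.T@f['tvec'].ravel(),f['camera_matrix'][0,0])
E
```

```text
0.15 [ 0.14189439 -0.58254254  0.21783001] [[ 9.71617179e-01  2.36558711e-01 -1.84801455e-04]
 [ 2.36558738e-01 -9.71616213e-01  1.37796341e-03]
 [ 1.46413160e-04 -1.38256932e-03 -9.99999034e-01]]
[1.2053358  0.4703481  1.44960382] 499.18888528283816
[0.2818104  0.69755324 0.80344714] 394.2256579038783
```

View pics/scene0.png

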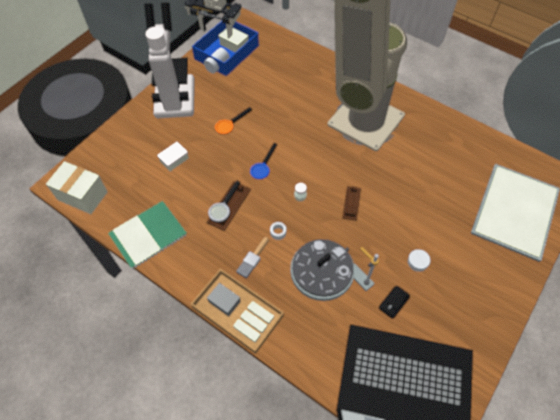

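View pics/side0.png

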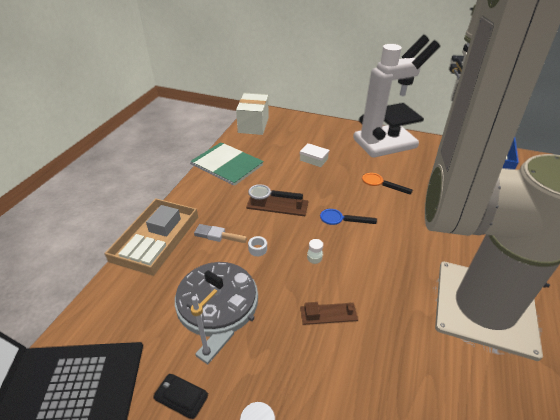

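Scene: turntable at (322,268), with the gauge post at (372,270). The loupe is on its stand at (228,205). Look-alikes are the blue loupe (262,170), the orange loupe (228,125) and a small empty stand (352,203). The black/steel loupe lying on the larger stand fits, so I'll confirm it by size in an enlarged crop.

```bash
python3 - <<'E'
from h import *
f=load('scene');g=load('side')
W=xyz(f);V=xyz(g)
for n,w,ps in(('scene',W,[(322,268),(228,205),(235,190),(219,212),(344,270),(319,246),(339,252),(352,203),(300,191),(375,258)]),('side',V,[(216,295),(260,191),(287,195),(209,312),(237,300),(241,278),(213,279),(251,316)])):
  for u,v in ps: print(n,(u,v),np.round(w[v,u],3))
# disc centre: points at z .03-.042 around the turntable
for w,p in((W,(322,285)),(V,(216,310))):
  c=w[p[1],p[0]]
  m=(abs(w[...,2]-.036)<.004)&(np.hypot(w[...,0]-c[0],w[...,1]-c[1])<.2)
  q=(m.astype(np.uint8)); n,l,st,ce=cv2.connectedComponentsWithStats(q)
  i=1+np.argmax(st[1:,4]); pts=w[l==i][:,:2].astype(np.float32)
  print(cv2.minEnclosingCircle(pts),len(pts))
a=cv2.resize(f['pixels'][215:315,270:395],None,fx=5,fy=5,interpolation=2)[:,:]
b=cv2.resize(g['pixels'][250:370,160:270],None,fx=4.16,fy=4.16,interpolation=2)
cc=cv2.resize(f['pixels'][170:240,190:265],None,fx=4,fy=4,interpolation=2)
d=np.zeros((600,800,3),np.uint8)
a=cv2.resize(a,(400,320));b=cv2.resize(b,(400,436));d[:320,:400]=a;d[:436,400:]=b;d[320:600,:300]=cc
cv2.imwrite('pics/crop1.png',d)
E
```

```text
scene (322, 268) [0.625 0.205 0.041]
scene (228, 205) [ 0.6   -0.187  0.006]
scene (235, 190) [ 0.56  -0.184  0.051]
scene (219, 212) [ 0.657 -0.174  0.05 ]
scene (344, 270) [0.591 0.264 0.041]
scene (319, 246) [0.573 0.159 0.054]
scene (339, 252) [0.553 0.221 0.051]
scene (352, 203) [0.353 0.152 0.011]
scene (300, 191) [ 0.443 -0.002  0.062]
scene (375, 258) [0.577 0.337 0.193]
side (216, 295) [0.611 0.215 0.035]
side (260, 191) [ 0.655 -0.177  0.043]
side (287, 195) [ 0.568 -0.179  0.05 ]
side (209, 312) [0.603 0.264 0.037]
side (237, 300) [0.551 0.223 0.054]
side (241, 278) [0.568 0.161 0.054]
side (213, 279) [0.611 0.215 0.094]
side (251, 316) [0.513 0.235 0.025]
((0.6161648035049438, 0.20128917694091797), 0.09656202048063278) 1725
((0.616854727268219, 0.2059864103794098), 0.09559357911348343) 2829
```

View pics/crop1.png

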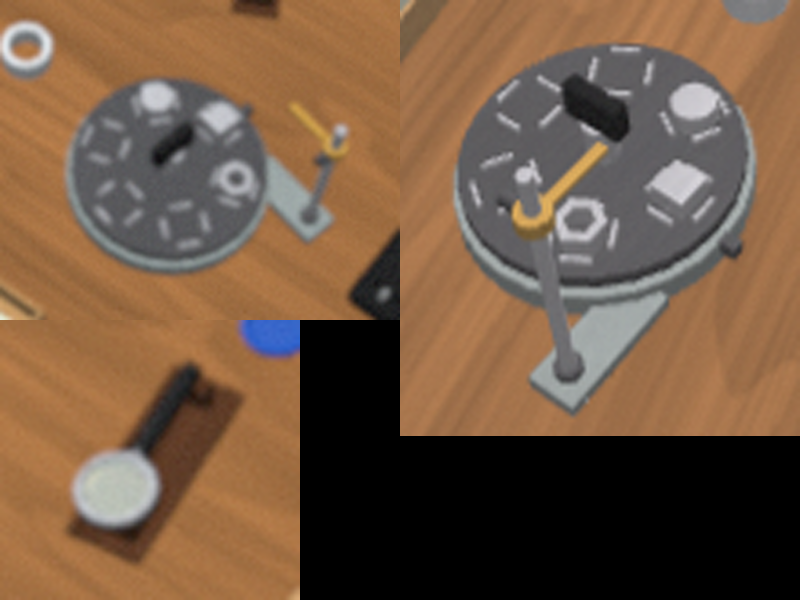

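Scene crop: the nut (ring with hole) is at about (344,270), the block at the viewing station (339,252) beside the dark rim tab, the puck at (319,246). The black loupe lies on the long stand, and the blue and orange ones lie loose, so the black one is meant. The nut is at table +y, so the disc must turn anticlockwise (+60°). Next I'll measure the pointer height, loupe and stand.

```bash
python3 - <<'E'
from h import *
c0=np.array([.617,.204])
for n,box in(('scene',(355,385,240,270)),('side',(185,222,280,320))):
  f=load(n);W=xyz(f);hsv=cv2.cvtColor(f['pixels'],cv2.COLOR_BGR2HSV)
  m=np.zeros(W.shape[:2],bool);u0,u1,v0,v1=box;m[v0:v1,u0:u1]=1
  m&=(hsv[...,0]>12)&(hsv[...,0]<28)&(hsv[...,1]>140)&(hsv[...,2]>120)&(W[...,2]>.1)
  P=W[m];print(n,len(P));o=P[np.argsort(P[:,1])];print(np.round(o[::max(1,len(o)//14)],3))
# loupe
for n in('scene','side'):
  f=load(n);W=xyz(f)
  reg=(W[...,0]>.48)&(W[...,0]<.72)&(W[...,1]>-.25)&(W[...,1]<-.1)
  m=reg&(W[...,2]>.045)&(W[...,2]<.07);P=W[m]
  g=f['pixels'].max(2)[m]; 
  H=P[g<60]; L=P[g>110]
  if len(H)>5:
    vx,vy,x,y=cv2.fitLine(H[:,:2].astype(np.float32),2,0,.01,.01).ravel();print(n,'handle dir',vx,vy,'mid',H.mean(0),H.min(0),H.max(0),len(H))
  if len(L)>5: print(' lens',cv2.minEnclosingCircle(L[:,:2].astype(np.float32)),np.median(L[:,2]))
  m=reg&(abs(W[...,2]-.008)<.003); P=W[m]; n_,l,st,_=cv2.connectedComponentsWithStats(m.astype(np.uint8)); i=1+np.argmax(st[1:,4])
  print(' plate',cv2.minAreaRect(W[l==i][:,:2].astype(np.float32)))
  # knob
  m=(np.hypot(W[...,0]-c0[0],W[...,1]-c0[1])<.04)&(W[...,2]>.085)&(W[...,2]<.102);P=W[m];print(' knob',cv2.minAreaRect(P[:,:2].astype(np.float32)),P.mean(0))
  for nm,e in(('block',(.552,.222)),('nut',(.600,.267)),('puck',(.568,.16))):
    m=(np.hypot(W[...,0]-e[0],W[...,1]-e[1])<.022)&(abs(W[...,2]-.054)<.004);print(' ',nm,np.round(cv2.minEnclosingCircle(W[m][:,:2].astype(np.float32))[0],4),m.sum())
E
```

```text
scene 68
[[0.562 0.284 0.168]
 [0.563 0.288 0.167]
 [0.564 0.292 0.168]
 [0.565 0.296 0.168]
 [0.565 0.299 0.166]
 [0.567 0.303 0.167]
 [0.566 0.307 0.164]
 [0.569 0.311 0.166]
 [0.57  0.315 0.168]
 [0.57  0.319 0.165]
 [0.572 0.323 0.167]
 [0.577 0.328 0.174]
 [0.583 0.331 0.177]
 [0.585 0.339 0.176]
 [0.575 0.343 0.171]
 [0.578 0.345 0.171]
 [0.571 0.347 0.175]]
side 106
[[0.559 0.289 0.166]
 [0.56  0.294 0.169]
 [0.564 0.299 0.17 ]
 [0.562 0.304 0.168]
 [0.566 0.309 0.169]
 [0.565 0.314 0.169]
 [0.565 0.318 0.169]
 [0.567 0.323 0.168]
 [0.57  0.329 0.17 ]
 [0.568 0.335 0.174]
 [0.564 0.34  0.172]
 [0.583 0.344 0.175]
 [0.565 0.346 0.174]
 [0.568 0.348 0.171]
 [0.572 0.349 0.172]
 [0.577 0.351 0.173]]
scene handle dir 0.98548865 0.16974115 mid [ 0.5738009  -0.18846333  0.0527772 ] [ 0.52842764 -0.20049339  0.04543972] [ 0.61613634 -0.17604354  0.06078057] 104
 lens ((0.6057945489883423, -0.1860547661781311), 0.0843225046992302) 0.04933706716834174
 plate ((0.6012327671051025, -0.15456366539001465), (0.20869874954223633, 0.07912974059581757), 4.120874881744385)
 knob ((0.6150972843170166, 0.20267687737941742), (0.01559105422347784, 0.04819352179765701), 77.11720275878906) [0.61720108 0.20330481 0.09509743]
  block [0.5523 0.2189] 59
  nut [0.5974 0.2659] 49
  puck [0.57   0.1575] 57
side handle dir 0.98717785 0.15962414 mid [ 0.57195632 -0.18308013  0.04944094] [ 0.52421564 -0.19857855  0.04505424] [ 0.6178493  -0.17070534  0.05381865] 110
 lens ((0.6254502534866333, -0.1805191934108734), 0.06650005280971527) 0.046703872139462387
 plate ((0.5996531248092651, -0.17808741331100464), (0.18433929979801178, 0.07176940143108368), 9.044724464416504)
 knob ((0.6159443259239197, 0.2069084197282791), (0.013986196368932724, 0.04720605909824371), 75.88957977294922) [0.61495821 0.20859512 0.09346319]
  block [0.5541 0.2226] 117
  nut [0.5989 0.269 ] 105
  puck [0.5701 0.1613] 112
```

Pointer mid-height is about 0.166 m. Turntable centre is about (0.6165, 0.2055), yaw about -14.3°. Turning with a gripped knob would swing the gripper body into the pointer, so I'll push the knob's +x end with closed fingers at fixed orientation. Past the hump the detent does the rest.

```bash
for i in 1; do
python3 -m jog '[{"tx":0.032,"ty":-0.030,"hand":0},{"tx":0.032,"ty":-0.030},{"tx":0.032,"ty":-0.030},{"tx":0.032,"ty":-0.030},{"tx":0.032,"ty":-0.030},{"tx":0.032,"ty":-0.030},{"tx":0.032,"ty":-0.030},{"tx":0.032,"ty":-0.030}]' 20
python3 -m jog '[{"tx":0.032,"ty":-0.030},{"tx":0.032,"ty":-0.030},{"tx":0.032,"ty":-0.030},{"tx":0.032,"ty":-0.030},{"tx":0.032,"ty":-0.030},{"tx":0.032,"ty":-0.030},{"tx":0.032,"ty":-0.030},{"tx":0.032,"ty":-0.030}]'
python3 -m jog '[{"turn":0.14},{"turn":0.14},{"turn":0.14},{"turn":0.07},{}]'
done
```

```text
invalid input
invalid input
invalid input
```

```bash
python3 -m jog '[{"tx":0.032,"ty":-0.030,"tz":0,"turn":0,"hand":0}]' 20; python3 -m jog '[{"tx":0.032,"ty":-0.030,"hand":0.0}]'; python3 -m jog '[{"tx":0.032,"ty":-0.030,"tz":0,"turn":0,"hand":0}]'
```

```text
t: 0.25
tcp_pos: [0.1638, -0.5477, 0.2171]
ee_rot: [[0.972, 0.233, -0.001], [0.233, -0.972, 0.001], [-0.001, -0.001, -1.0]]
wrist_force: [1.0, 0.5, 0.4]
gripper_width: 0.952
gripper_force: 0.0
t: 0.35
tcp_pos: [0.1897, -0.5087, 0.2176]
ee_rot: [[0.972, 0.235, -0.0], [0.235, -0.972, 0.002], [0.0, -0.002, -1.0]]
wrist_force: [0.5, 0.4, 1.3]
gripper_width: 0.879
gripper_force: 0.0invalid input
```

```bash

python3 -m jog '[{"tx":0.032,"ty":-0.030,"tz":0,"turn":0,"hand":0},{"tx":0.032,"ty":-0.030,"tz":0,"turn":0,"hand":0},{"tx":0.032,"ty":-0.030,"tz":0,"turn":0,"hand":0},{"tx":0.032,"ty":-0.030,"tz":0,"turn":0,"hand":0},{"tx":0.032,"ty":-0.030,"tz":0,"turn":0,"hand":0},{"tx":0.032,"ty":-0.030,"tz":0,"turn":0,"hand":0},{"tx":0.032,"ty":-0.030,"tz":0,"turn":0,"hand":0},{"tx":0.032,"ty":-0.030,"tz":0,"turn":0,"hand":0}]'
python3 -m jog '[{"tx":0.032,"ty":-0.030,"tz":0,"turn":0,"hand":0},{"tx":0.032,"ty":-0.030,"tz":0,"turn":0,"hand":0},{"tx":0.032,"ty":-0.030,"tz":0,"turn":0,"hand":0},{"tx":0.032,"ty":-0.030,"tz":0,"turn":0,"hand":0},{"tx":0.032,"ty":-0.030,"tz":0,"turn":0,"hand":0},{"tx":0.032,"ty":-0.030,"tz":0,"turn":0,"hand":0},{"tx":0.032,"ty":-0.030,"tz":0,"turn":0,"hand":0},{"tx":0.0,"ty":0.0,"tz":0,"turn":0,"hand":0}]'
python3 -m jog '[{"tx":0,"ty":0,"tz":0,"turn":0.14,"hand":0},{"tx":0,"ty":0,"tz":0,"turn":0.14,"hand":0},{"tx":0,"ty":0,"tz":0,"turn":0.14,"hand":0},{"tx":0,"ty":0,"tz":0,"turn":0.07,"hand":0},{"tx":0,"ty":0,"tz":0,"turn":0,"hand":0},{"tx":0,"ty":0,"tz":0,"turn":0,"hand":0}]'
python3 - <<'E'
from h import *
f=grab('wrist');cv2.imwrite('pics/w1.png',f['pixels'])
E
```

```text
t: 1.15
tcp_pos: [0.3824, -0.2141, 0.2186]
ee_rot: [[0.972, 0.236, 0.0], [0.236, -0.972, -0.0], [0.0, 0.0, -1.0]]
wrist_force: [1.5, -0.7, -0.1]
gripper_width: 0.186
gripper_force: 0.0
t: 1.95
tcp_pos: [0.551, 0.0455, 0.2176]
ee_rot: [[0.971, 0.241, -0.001], [0.241, -0.971, 0.002], [-0.001, -0.002, -1.0]]
wrist_force: [-0.7, -0.1, 0.4]
gripper_width: 0.005
gripper_force: 0.0
t: 2.55
tcp_pos: [0.5496, 0.0409, 0.2185]
ee_rot: [[0.969, -0.247, -0.0], [-0.247, -0.969, -0.0], [-0.0, 0.0, -1.0]]
wrist_force: [0.6, -0.9, 0.1]
gripper_width: 0.006
gripper_force: 0.0
```

View pics/w1.png

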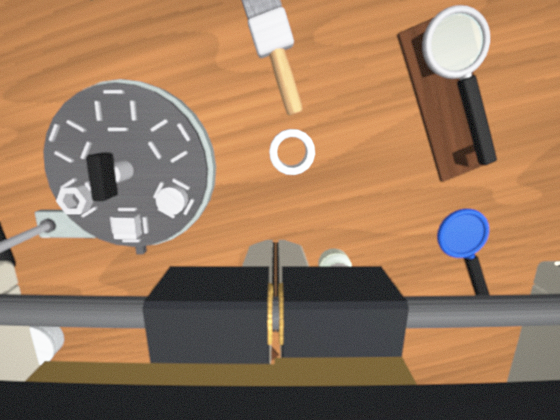

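The wrist view shows the whole turntable (disc centre about (120,160), knob (102,176), nut (73,200), block (125,228), puck (171,200)) and the loupe on its stand (lens (456,42), handle (478,120)). I'll measure both from here.

```bash
python3 - <<'E'
from h import *
f=load('wrist');W=xyz(f);px=f['pixels'].astype(int)
U=np.arange(560)[None]+0*W[...,0];
reg=np.hypot(W[...,0]-.6165,W[...,1]-.2055)<.13
m=reg&(W[...,2]>.030)&(W[...,2]<.06)
P=W[m&(abs(W[...,2]-.036)<.003)];print('disc',cv2.minEnclosingCircle(P[:,:2].astype(np.float32)),P[:,2].mean())
m=reg&(W[...,2]>.088)&(W[...,2]<.102)&(np.hypot(W[...,0]-.6165,W[...,1]-.2055)<.04);P=W[m];print('knob',cv2.minAreaRect(P[:,:2].astype(np.float32)),P[:,2].mean())
for nm,e in(('block',(.553,.221)),('nut',(.598,.267)),('puck',(.570,.160))):
  m=(np.hypot(W[...,0]-e[0],W[...,1]-e[1])<.024)&(abs(W[...,2]-.054)<.004);print(nm,np.round(cv2.minEnclosingCircle(W[m][:,:2].astype(np.float32))[0],4),W[m][:,2].mean(),m.sum())
reg=(W[...,0]>.45)&(W[...,0]<.75)&(W[...,1]>-.27)&(W[...,1]<-.1)&(W[...,2]>.042)&(W[...,2]<.06)
g=px.max(2);H=W[reg&(g<70)];L=W[reg&(g>110)]
H=H[H[:,0]<.61]
print('handle',len(H),H.min(0),H.max(0),H.mean(0),cv2.minAreaRect(H[:,:2].astype(np.float32)),cv2.fitLine(H[:,:2].astype(np.float32),2,0,.01,.01).ravel())
L=W[reg&(g>110)&(W[...,0]>.6)]
c,rd=cv2.minEnclosingCircle(L[:,:2].astype(np.float32));print('lens',c,rd,L[:,2].mean())
E
```

```text
disc ((0.615784227848053, 0.20306174457073212), 0.09557538479566574) 0.03587289357906354
knob ((0.6159451603889465, 0.20210254192352295), (0.01551835797727108, 0.0452607199549675), 77.0205078125) 0.0945661204603584
block [0.5531 0.2191] 0.053653553039144194 530
nut [0.5992 0.2657] 0.05344370737056639 473
puck [0.5702 0.1567] 0.05361637493588281 628
handle 1208 [ 0.52330418 -0.2032848   0.04203768] [ 0.60988925 -0.17536577  0.05399748] [ 0.56858683 -0.18747132  0.04980772] ((0.5675740242004395, -0.18945148587226868), (0.08776507526636124, 0.014974820427596569), 10.158745765686035) [ 0.9863522   0.16464898  0.5685868  -0.18747132]
lens (0.6441569924354553, -0.17882835865020752) 0.045483410358428955 0.04694856901985501
```

```bash

python3 -m jog '[{"tx":0.0115,"ty":-0.034,"tz":0,"turn":0,"hand":0},{"tx":0.0115,"ty":-0.034,"tz":0,"turn":0,"hand":0},{"tx":0.0115,"ty":-0.034,"tz":0,"turn":0,"hand":0},{"tx":0.0115,"ty":-0.034,"tz":0,"turn":0,"hand":0},{"tx":0,"ty":0,"tz":0.03,"turn":0,"hand":0},{"tx":0,"ty":0,"tz":0.03,"turn":0,"hand":0},{"tx":0,"ty":0,"tz":0,"turn":0,"hand":0}]'
python3 -m jog '[{"tx":0,"ty":0,"tz":0.03,"turn":0,"hand":0},{"tx":0,"ty":0,"tz":0.03,"turn":0,"hand":0},{"tx":0,"ty":0,"tz":0.022,"turn":0,"hand":0},{"tx":0,"ty":0,"tz":0,"turn":0,"hand":0},{"tx":0,"ty":0,"tz":0,"turn":0,"hand":0}]'
python3 - <<'E'
from h import *
f=grab('side');cv2.imwrite('pics/s1.png',cv2.resize(f['pixels'][150:360,100:380],None,fx=2.5,fy=2.5))
E
```

```text
t: 3.3
tcp_pos: [0.6249, 0.1612, 0.1528]
ee_rot: [[0.969, -0.247, -0.009], [-0.247, -0.969, -0.002], [-0.008, 0.004, -1.0]]
wrist_force: [-0.9, 0.1, -0.6]
gripper_width: 0.003
gripper_force: 0.0
t: 3.8
tcp_pos: [0.6287, 0.1613, 0.0781]
ee_rot: [[0.969, -0.248, 0.001], [-0.248, -0.969, 0.0], [0.001, -0.0, -1.0]]
wrist_force: [0.2, 1.0, 0.4]
gripper_width: 0.004
gripper_force: 0.0
```

View pics/s1.png

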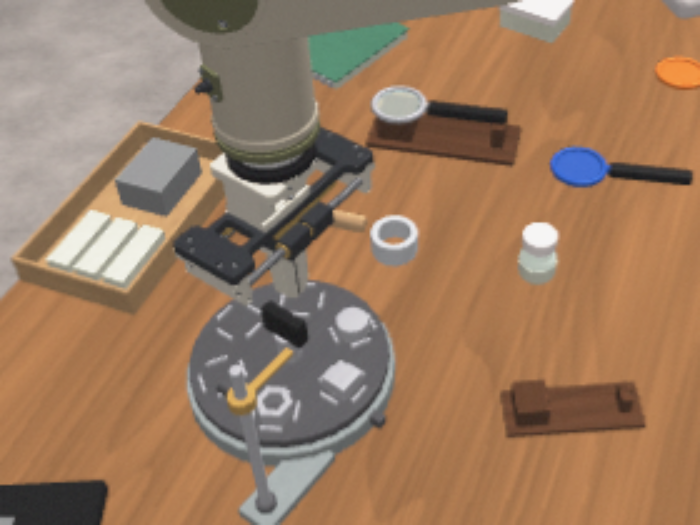

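Closed fingers are beside the knob's far end (crop (288,275)) and the body is clear of pointer and post. Pushing now.

```bash

python3 -m jog '[{"tx":0,"ty":-0.006,"tz":0,"turn":0,"hand":0},{"tx":0,"ty":-0.004,"tz":0,"turn":0,"hand":0},{"tx":0,"ty":-0.003,"tz":0,"turn":0,"hand":0},{"tx":0,"ty":-0.003,"tz":0,"turn":0,"hand":0},{"tx":0,"ty":-0.003,"tz":0,"turn":0,"hand":0}]'
python3 -m jog '[{"tx":0,"ty":-0.002,"tz":0,"turn":0,"hand":0},{"tx":0,"ty":0,"tz":0,"turn":0,"hand":0}]'
cat > rot.py <<'E'
from h import *
f=grab('side');W=xyz(f)
m=(np.hypot(W[...,0]-.616,W[...,1]-.203)<.035)&(W[...,2]>.082)&(W[...,2]<.1)&(f['pixels'].max(2)<60);P=W[m][:,:2].astype(np.float32)
l=cv2.fitLine(P,2,0,.01,.01).ravel();print('knob yaw',np.degrees(np.arctan2(l[1],l[0])),len(P))
E
python3 rot.py
```

```text
t: 4.35
tcp_pos: [0.6337, 0.1785, 0.0774]
ee_rot: [[0.969, -0.249, 0.001], [-0.249, -0.969, -0.003], [0.002, 0.002, -1.0]]
wrist_force: [-0.3, -11.3, 5.2]
gripper_width: 0.004
gripper_force: 5.5
t: 4.55
tcp_pos: [0.6346, 0.1804, 0.0774]
ee_rot: [[0.968, -0.249, 0.002], [-0.249, -0.968, -0.002], [0.003, 0.002, -1.0]]
wrist_force: [2.2, -8.0, 3.1]
gripper_width: 0.004
gripper_force: 3.9
knob yaw 3.968223 134
```

```bash

python3 -m jog '[{"tx":0,"ty":-0.002,"tz":0,"turn":0,"hand":0},{"tx":0,"ty":-0.002,"tz":0,"turn":0,"hand":0},{"tx":0,"ty":0,"tz":0,"turn":0,"hand":0}]'; python3 rot.py
python3 -m jog '[{"tx":0,"ty":-0.002,"tz":0,"turn":0,"hand":0},{"tx":0,"ty":0,"tz":0,"turn":0,"hand":0},{"tx":0,"ty":0,"tz":0,"turn":0,"hand":0}]'; python3 rot.py
```

```text
t: 4.9
tcp_pos: [0.6358, 0.1841, 0.0775]
ee_rot: [[0.968, -0.25, 0.002], [-0.25, -0.968, -0.002], [0.003, 0.001, -1.0]]
wrist_force: [3.4, -2.9, 0.6]
gripper_width: 0.008
gripper_force: 2.0
knob yaw 16.534374 145
t: 5.25
tcp_pos: [0.6344, 0.1882, 0.0763]
ee_rot: [[0.969, -0.248, -0.001], [-0.248, -0.969, 0.0], [-0.001, -0.0, -1.0]]
wrist_force: [-0.6, -0.0, -0.4]
gripper_width: 0.006
gripper_force: 0.0
knob yaw 51.000526 144
```

```bash

python3 -m jog '[{"tx":0,"ty":0.02,"tz":0,"turn":0,"hand":0},{"tx":0,"ty":0,"tz":-0.03,"turn":0,"hand":0},{"tx":0,"ty":0,"tz":-0.035,"turn":0,"hand":0},{"tx":0,"ty":0,"tz":-0.035,"turn":0,"hand":0},{"tx":0,"ty":0,"tz":-0.04,"turn":0,"hand":0},{"tx":0,"ty":0.02,"tz":0,"turn":0,"hand":0}]'
python3 -m jog '[{"tx":0.0033,"ty":0.043,"tz":0,"turn":0,"hand":0.06},{"tx":0.0033,"ty":0.043,"tz":0,"turn":0,"hand":0.06},{"tx":0.0033,"ty":0.043,"tz":0,"turn":0,"hand":0.06},{"tx":0.0033,"ty":0.043,"tz":0,"turn":0,"hand":0.06},{"tx":0.0033,"ty":0.043,"tz":0,"turn":0,"hand":0.06},{"tx":0.0033,"ty":0.043,"tz":0,"turn":0,"hand":0.06},{"tx":0.0033,"ty":0.043,"tz":0,"turn":0,"hand":0.06},{"tx":0.0033,"ty":0.043,"tz":0,"turn":0,"hand":0.06}]'
python3 -m jog '[{"tx":0,"ty":0,"tz":0,"turn":-0.14,"hand":0.06},{"tx":0,"ty":0,"tz":0,"turn":-0.14,"hand":0.06},{"tx":0,"ty":0,"tz":0,"turn":-0.135,"hand":0.06},{"tx":0,"ty":0,"tz":0,"turn":0,"hand":0.06},{"tx":0,"ty":0,"tz":0,"turn":0,"hand":0.06}]'
python3 rot.py
python3 - <<'E'
from h import *
f=load('side');g=grab('wrist')
d=np.zeros((420,800,3),np.uint8);d[:]=0
d[:,:450]=cv2.resize(g['pixels'],(450,420));d[:,450:]=cv2.resize(f['pixels'][240:370,150:260],(350,420))
cv2.imwrite('pics/w2.png',d)
E
```

```text
t: 5.9
tcp_pos: [0.628, 0.1514, 0.2243]
ee_rot: [[0.969, -0.246, 0.011], [-0.246, -0.969, 0.003], [0.01, -0.005, -1.0]]
wrist_force: [0.8, -0.4, 0.6]
gripper_width: 0.004
gripper_force: 0.0
t: 6.7
tcp_pos: [0.5644, -0.192, 0.2165]
ee_rot: [[0.969, -0.248, -0.0], [-0.248, -0.969, 0.001], [-0.0, -0.0, -1.0]]
wrist_force: [0.7, 0.0, -0.6]
gripper_width: 0.624
gripper_force: 0.0
t: 7.2
tcp_pos: [0.565, -0.1905, 0.2164]
ee_rot: [[0.987, 0.159, -0.0], [0.159, -0.987, 0.0], [-0.0, -0.0, -1.0]]
wrist_force: [-0.6, 0.3, -0.5]
gripper_width: 0.645
gripper_force: 0.0
knob yaw 46.203587 148
```

View pics/w2.png

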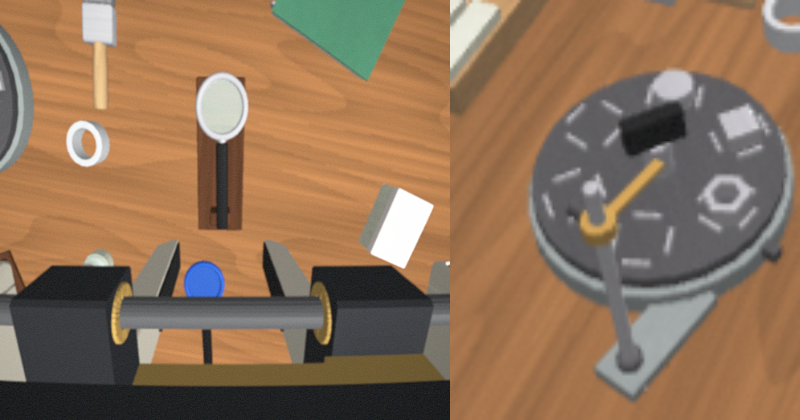

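The nut now sits beside the rim tab and pointer (right panel (727,193)), with the rotor at the next stop. In the left panel the loupe lies straight ahead: lens (222,105), handle down to (222,228). Measuring both.

```bash
python3 - <<'E'
from h import *
f=load('wrist');W=xyz(f);g=f['pixels'].astype(int).max(2)
reg=(W[...,0]>.5)&(W[...,0]<.70)&(W[...,1]>-.24)&(W[...,1]<-.12)&(W[...,2]>.042)&(W[...,2]<.06)
H=W[reg&(g<70)&(W[...,2]>.048)];l=cv2.fitLine(H[:,:2].astype(np.float32),2,0,.01,.01).ravel();d=l[:2]
print('handle',len(H),np.degrees(np.arctan2(d[1],d[0])),cv2.minAreaRect(H[:,:2].astype(np.float32)),np.median(H[:,2]))
L=W[reg&(g>110)&(W[...,0]>.58)];n=np.array([-d[1],d[0]])
s=L[:,:2]@d;q=L[:,:2]@n;print('lens along',s.min(),s.max(),'across',q.min(),q.max(),'c',(s.min()+s.max())/2*d+(q.min()+q.max())/2*n)
s=H[:,:2]@d;e=np.percentile(s,.5);print('handle end', s.min(),e,s.max(),'handle across',(H[:,:2]@n).mean())
# rectangle plate
m=(W[...,0]>.45)&(W[...,0]<.75)&(W[...,1]>-.27)&(W[...,1]<-.1)&(abs(W[...,2]-.008)<.004);k,lab,st,_=cv2.connectedComponentsWithStats(m.astype(np.uint8));i=1+np.argmax(st[1:,4]);print('plate',cv2.minAreaRect(W[lab==i][:,:2].astype(np.float32)))
f=load('side');W=xyz(f)
m=(np.hypot(W[...,0]-.553,W[...,1]-.219)<.024)&(abs(W[...,2]-.054)<.004);print('nut',cv2.minEnclosingCircle(W[m][:,:2].astype(np.float32)))
f=grab('scene');W=xyz(f)
m=(np.hypot(W[...,0]-.553,W[...,1]-.219)<.024)&(abs(W[...,2]-.054)<.004);print('nut',cv2.minEnclosingCircle(W[m][:,:2].astype(np.float32)))
E
```

```text
handle 1149 9.735233 ((0.5718295574188232, -0.1906888633966446), (0.09500249475240707, 0.01548754796385765), 9.513849258422852) 0.05157381566885404
lens along 0.578740596416766 0.6497179953551131 across -0.31795803886852403 -0.2508900749271632 c [ 0.65347903 -0.17646486]
handle end 0.48385041749363217 0.48430454541066026 0.5788745712966615 handle across -0.28449353574110425
plate ((0.5732923746109009, -0.16833050549030304), (0.13787712156772614, 0.030985159799456596), 9.208925247192383)
nut ((0.5545076131820679, 0.22163572907447815), 0.01722707599401474)
nut ((0.5543879866600037, 0.21744267642498016), 0.01765521429479122)
```

```bash

python3 -m jog '[{"tx":0.0104,"ty":0.001,"tz":0.04,"turn":-0.01,"hand":0.06},{"tx":0,"ty":0,"tz":0.045,"turn":0,"hand":0.06},{"tx":0,"ty":0,"tz":0.04,"turn":0,"hand":0.06},{"tx":0,"ty":0,"tz":0.03,"turn":0,"hand":0.06},{"tx":0,"ty":0,"tz":0.02,"turn":0,"hand":0.06},{"tx":0,"ty":0,"tz":0.0155,"turn":0,"hand":0.06},{"tx":0,"ty":0,"tz":0,"turn":0,"hand":0.06},{"tx":0,"ty":0,"tz":0,"turn":0,"hand":0.06}]'
python3 -m jog '[{"tx":0,"ty":0,"tz":0,"turn":0,"hand":0.0},{"tx":0,"ty":0,"tz":0,"turn":0,"hand":0.0},{"tx":0,"ty":0,"tz":0,"turn":0,"hand":0.0},{"tx":0,"ty":0,"tz":0,"turn":0,"hand":0.0},{"tx":0,"ty":0,"tz":0,"turn":0,"hand":0.0},{"tx":0,"ty":0,"tz":0,"turn":0,"hand":0.0},{"tx":0,"ty":0,"tz":0,"turn":0,"hand":0.0},{"tx":0,"ty":0,"tz":0,"turn":0,"hand":0.0}]' 40
```

```text
t: 8.15
tcp_pos: [0.5759, -0.1902, 0.0268]
ee_rot: [[0.985, 0.173, 0.001], [0.173, -0.985, -0.0], [0.001, 0.0, -1.0]]
wrist_force: [0.9, 0.3, -0.0]
gripper_width: 0.646
gripper_force: 0.0
t: 8.95
tcp_pos: [0.5755, -0.1901, 0.0262]
ee_rot: [[0.985, 0.173, -0.0], [0.173, -0.985, 0.0], [-0.0, -0.0, -1.0]]
wrist_force: [-0.9, -0.3, 0.0]
gripper_width: 0.165
gripper_force: 40.0
```

```bash

python3 -m jog '[{"tx":0,"ty":0,"tz":-0.02,"turn":0,"hand":0},{"tx":0,"ty":0,"tz":-0.035,"turn":0,"hand":0},{"tx":0,"ty":0,"tz":-0.035,"turn":0,"hand":0},{"tx":0,"ty":0,"tz":-0.031,"turn":0.06,"hand":0},{"tx":0,"ty":0,"tz":0,"turn":0.12,"hand":0},{"tx":0,"ty":0,"tz":0,"turn":0.12,"hand":0},{"tx":0,"ty":0,"tz":0,"turn":0.123,"hand":0},{"tx":0,"ty":0,"tz":0,"turn":0,"hand":0}]'
python3 -m jog '[{"tx":-0.01,"ty":-0.018,"tz":0,"turn":0,"hand":0},{"tx":-0.0202,"ty":-0.036,"tz":0,"turn":0,"hand":0},{"tx":-0.0202,"ty":-0.036,"tz":0,"turn":0,"hand":0},{"tx":-0.0202,"ty":-0.036,"tz":0,"turn":0,"hand":0},{"tx":-0.0202,"ty":-0.036,"tz":0,"turn":0,"hand":0},{"tx":-0.0202,"ty":-0.036,"tz":0,"turn":0,"hand":0},{"tx":-0.0202,"ty":-0.036,"tz":0,"turn":0,"hand":0},{"tx":-0.0202,"ty":-0.036,"tz":0,"turn":0,"hand":0}]'
python3 -m jog '[{"tx":-0.0202,"ty":-0.036,"tz":0,"turn":0,"hand":0},{"tx":-0.01,"ty":-0.018,"tz":0,"turn":0,"hand":0},{"tx":0,"ty":0,"tz":0,"turn":0,"hand":0},{"tx":0,"ty":0,"tz":0,"turn":0,"hand":0},{"tx":0,"ty":0,"tz":0,"turn":0,"hand":0}]'
python3 - <<'E'
from h import *
d=np.zeros((420,800,3),np.uint8)
a=grab('wrist')['pixels'];b=grab('side')['pixels'];c=grab('scene')['pixels']
d[:,:450]=cv2.resize(a,(450,420));d[:210,450:]=cv2.resize(b[170:380,120:470],(350,210));d[210:,450:]=cv2.resize(c[160:310,200:450],(350,210))
cv2.imwrite('pics/w3.png',d)
E
```

```text
t: 9.75
tcp_pos: [0.5753, -0.19, 0.1469]
ee_rot: [[0.969, -0.249, -0.0], [-0.249, -0.969, 0.0], [-0.0, -0.0, -1.0]]
wrist_force: [-1.0, -0.6, -0.8]
gripper_width: 0.166
gripper_force: 40.0
t: 10.55
tcp_pos: [0.4946, 0.1104, 0.1471]
ee_rot: [[0.97, -0.243, 0.0], [-0.243, -0.97, 0.0], [0.0, -0.0, -1.0]]
wrist_force: [0.2, 0.2, -1.0]
gripper_width: 0.17
gripper_force: 40.0
t: 11.05
tcp_pos: [0.4796, 0.1677, 0.147]
ee_rot: [[0.969, -0.246, -0.0], [-0.246, -0.969, -0.0], [0.0, 0.0, -1.0]]
wrist_force: [-0.2, -0.8, -0.9]
gripper_width: 0.167
gripper_force: 40.0
```

View pics/w3.png

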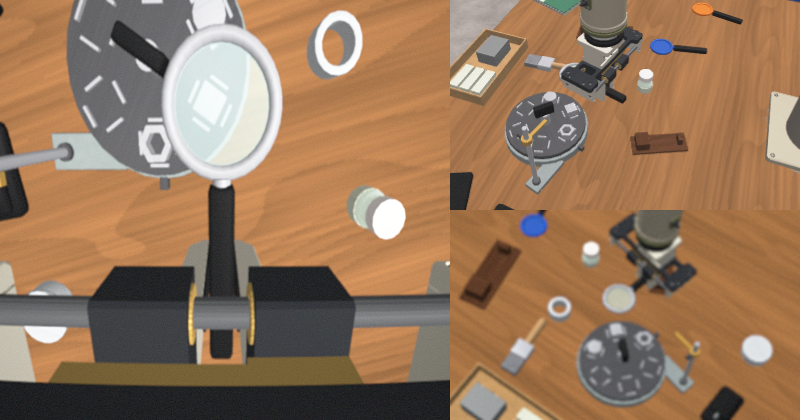

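The loupe is held and lifted (wrist panel: lens (222,105), nut (157,145)); pointer and stand are undisturbed. Measuring lens pose, level and nut in the same view.

```bash
cat > fin.py <<'E'
from h import *
f=load('wrist');W=xyz(f);st=r.state();R=np.array(st['ee_rot']);p=np.array(st['tcp_pos'])
T=(W-p)@R   # tool coords
m=(abs(T[...,1])<.06)&(T[...,0]>.02)&(T[...,0]<.13)&(T[...,2]<0.0)&(T[...,2]>-.04)
g=f['pixels'].astype(int).max(2)
rim=m&(g>110);P=T[rim];
A=np.c_[P[:,:2],np.ones(len(P))];c=np.linalg.lstsq(A,P[:,2],rcond=None)[0];res=P[:,2]-A@c
k=abs(res)<.003;c=np.linalg.lstsq(A[k],P[k,2],rcond=None)[0];P=P[k]
print('rim plane slopes deg (x,y)',np.degrees(np.arctan(c[:2])),len(P))
x0,x1,y0,y1=P[:,0].min(),P[:,0].max(),P[:,1].min(),P[:,1].max();ct=np.array([(x0+x1)/2,(y0+y1)/2,0]);ct[2]=c[:2]@ct[:2]+c[2]
print('lens tool',x0,x1,y0,y1,ct,'world',p+R@ct)
H=T[(abs(T[...,1])<.012)&(T[...,0]>.02)&(T[...,0]<.05)&(T[...,2]<0)&(T[...,2]>-.04)&(g<70)]
if len(H): 
  q=np.polyfit(H[:,0],H[:,2],1);print('handle slope deg',np.degrees(np.arctan(q[0])),'top z world at x=.03',p[2]-np.polyval(q,.03),len(H))
m=(np.hypot(W[...,0]-.554,W[...,1]-.2195)<.024)&(abs(W[...,2]-.054)<.004);n=W[m][:,:2].astype(np.float32);cc,rd=cv2.minEnclosingCircle(n);print('nut world',cc,rd,m.sum(),'tool',((np.array([*cc,.054])-p)@R)[:2])
E
python3 fin.py
```

```text
rim plane slopes deg (x,y) [ 0.07929317 -0.0086746 ] 18608
lens tool 0.02020095454488029 0.11507924350335388 -0.03382071245334606 0.03443674374208828 [ 0.0676401   0.00030802 -0.02068447] world [0.54520213 0.15060355 0.16776265]
handle slope deg 1.0761585328726466 top z world at x=.03 0.17242263768604163 1520
nut world (0.5527609586715698, 0.21898964047431946) 0.01731305941939354 738 tool [ 0.05803182 -0.06783912]
```

```bash

python3 -m jog '[{"tx":-0.007,"ty":-0.02,"tz":0,"turn":0,"hand":0},{"tx":-0.007,"ty":-0.02,"tz":0,"turn":0,"hand":0},{"tx":-0.005,"ty":-0.015,"tz":0,"turn":0,"hand":0},{"tx":-0.003,"ty":-0.009,"tz":0,"turn":0,"hand":0},{"tx":0,"ty":-0.004,"tz":0,"turn":0,"hand":0},{"tx":0,"ty":0,"tz":0,"turn":0,"hand":0},{"tx":0,"ty":0,"tz":0,"turn":0,"hand":0},{"tx":0,"ty":0,"tz":0,"turn":0,"hand":0}]'
python3 - <<'E'
from h import *
P={}
for n in('scene','side','wrist'):
  f=grab(n);W=xyz(f);hsv=cv2.cvtColor(f['pixels'],cv2.COLOR_BGR2HSV);g=f['pixels'].max(2)
  c=np.array([.616,.203]);ex=np.array([.969,-.247]);ey=-np.array([ex[1],-ex[0]])
  d=W[...,:2]-c;tx=d@ex;ty=d@ey
  m=(abs(tx+.075)<.008)&(ty>.068)&(ty<.105)&(hsv[...,1]>120)&(W[...,2]>.12)
  print(n,'bar z pct',np.round(np.percentile(W[m][:,2],[20,50,80]),4) if m.sum()>3 else None,m.sum())
  ang=np.hypot(tx+.065,ty);m=(ang<.04)&(W[...,2]>.15)&(W[...,2]<.185)
  q=W[m];print('  rim/lens z',np.round(np.percentile(q[:,2],[20,50,80,95]),4),'tx',tx[m].min(),tx[m].max(),'ty',ty[m].min(),ty[m].max(),m.sum())
  m=(abs(tx+.145)<.03)&(abs(ty)<.008)&(W[...,2]>.15)&(W[...,2]<.185)&(g<70);
  if m.sum():print('  handle z',np.round(np.percentile(W[m][:,2],[20,50,80]),4),m.sum())
import os
a=load('wrist')['pixels'];b=load('side')['pixels'];d=np.zeros((420,800,3),np.uint8)
d[:,:450]=cv2.resize(a,(450,420));d[:,450:]=cv2.resize(b[240:370,150:260],(350,420));cv2.imwrite('pics/w4.png',d)
E
python3 fin.py
```

```text
t: 12.0
tcp_pos: [0.475, 0.2394, 0.1471]
ee_rot: [[0.969, -0.247, -0.0], [-0.247, -0.969, -0.0], [-0.0, 0.0, -1.0]]
wrist_force: [-0.2, 0.2, -1.7]
gripper_width: 0.169
gripper_force: 40.0
scene bar z pct [0.1674 0.1706 0.1733] 36
  rim/lens z [0.1666 0.1693 0.1721 0.175 ] tx -0.1048844765758749 -0.03149064989764869 ty -0.03392374185968459 0.03290877926386442 409
  handle z [0.1722 0.1743 0.1764] 40
side bar z pct [0.1683 0.1692 0.1705] 63
  rim/lens z [0.1665 0.1677 0.169  0.1703] tx -0.1007411912660635 -0.030656606128255482 ty -0.028060353981852516 0.028409854404726497 170
  handle z [0.1719 0.1727 0.1732] 55
wrist bar z pct [0.1692 0.1698 0.1703] 1207
  rim/lens z [0.1669 0.1677 0.1691 0.1702] tx -0.10486455160824028 -0.03062546706790753 ty -0.03419130866057016 0.03431706456914856 19013
  handle z [0.172  0.1726 0.1732] 2563
rim plane slopes deg (x,y) [ 0.06824222 -0.05330799] 18615
lens tool 0.020071141527733684 0.11509609102639119 -0.03369703237989007 0.03481254579176408 [ 0.06758362  0.00055776 -0.02067546] world [0.54029877 0.22236282 0.16787947]
handle slope deg 0.9501988908558311 top z world at x=.03 0.17253956437546053 1542
nut world (0.0, 0.0) 0.0 0 tool [-0.40101801  0.34954213]
```

View pics/w4.png

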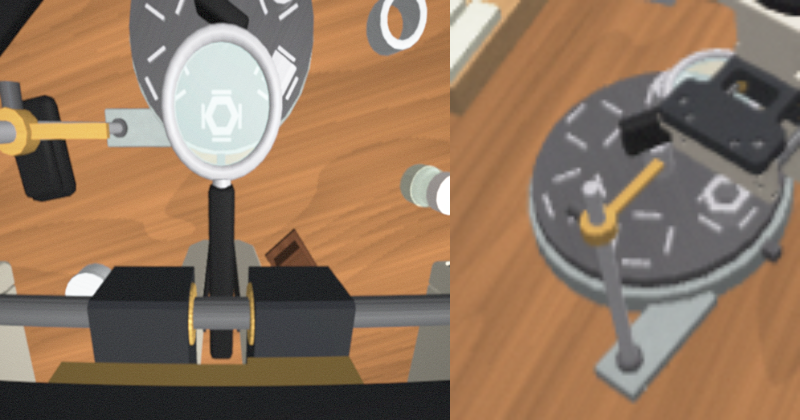

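The nut shows centred through the lens (left panel nut (222,115), lens (222,105), where the offset is parallax). The pointer's top reads 0.1698, so its middle is at 0.1678. The lens middle is at about 0.1657, so I'll raise 2 mm.

```bash

python3 -m jog '[{"tx":0.0006,"ty":0,"tz":-0.002,"turn":0,"hand":0},{"tx":0,"ty":0,"tz":0,"turn":0,"hand":0},{"tx":0,"ty":0,"tz":0,"turn":0,"hand":0},{"tx":0,"ty":0,"tz":0,"turn":0,"hand":0},{"tx":0,"ty":0,"tz":0,"turn":0,"hand":0}]'
python3 -c "
from rig import r
print(r.finish_job())"
```

```text
t: 12.65
tcp_pos: [0.4754, 0.2398, 0.1491]
ee_rot: [[0.969, -0.247, -0.0], [-0.247, -0.969, 0.0], [-0.0, 0.0, -1.0]]
wrist_force: [0.4, -0.0, -0.1]
gripper_width: 0.169
gripper_force: 40.0
the job is handed in; nothing more can be done
None
```

I turned the table one stop anticlockwise so the nut rests at the viewing station, and handed the job in at 12.65 s, still holding the loupe level over the nut; by my measurements it is centred within about 2 mm, with the lens near 0.168 m, the pointer's height.

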